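# Seat a gripper finger in the drilling jig and throw the toggle clamp

### The job

Make the orange gripper finger in the jig ready for drilling: without picking it up, push it with your fingertips along the jig until its wide end is fully up against the end stop. Then, with the fingers again, push the red clamp handle over and down, past centre, until it snaps locked and the clamp holds the orange finger tight against the fence. Leave the other things on the bench alone.

Things in the scene. Friction and masses are not known exactly. Their poses are not given: they have to be found in the camera images.
- jig: Drilling jig screwed to the bench; base plate 130 (x) x 170 (y) x 12 mm. Origin: centre of its underside, on the bench. x points along the orange finger to the end stop (to the robot's left), y from the fence to the toggle clamp (towards the robot), z up. Steel nest block, flat top 26 mm above the bench, x -57 to +38, y -79 to -33 mm; on it a low guide rail, face at y = -37 mm, 4 mm high, x -50 to -2 mm.
- stop_face (a point): Middle of the dark end stop's face, in line with the finger, 32 mm above the bench, at x = +35, y = -48 mm in the jig's frame. The face looks to -x of the jig. The stop is 46 mm wide; its top is 40 mm above the bench, plus 4 mm screw heads.
- fence_face (a point): Middle of the fence's working line, 32 mm above the bench, at x = +18, y = -55 mm in the jig's frame. The fence is a dark block with two round-faced steel rest buttons, at x = +7 and +29 mm, whose faces look to +y of the jig and stand at y = -55 mm. The block is 15 mm thick, from x = -1 to +35 mm, its top 38 mm above the bench, plus 3 mm screw heads.
- orange_finger: Orange printed gripper finger, 52 x 14 x 12 mm, about 30 g, loose, flat on the nest. Origin: centre of its underside. Own +y: along it to its wide end (12 mm), which faces the stop; push on its narrow end (6 mm). Own +x: its straight side, facing the fence. Home: origin at x = +9 mm in the jig's frame; flush: y = -48 mm. Starts 12 to 28 mm short of the stop, 1 to 3 mm off the fence.
- clamp_handle (a joint): Swing of the red clamp handle, rad: 0 open (leaning to the jig's +y, towards the robot, 58 degrees above level), 0.55 upright, 1.60 dead centre, 1.74 locked at its stop (leaning to the fence, 22 degrees above level). It stays about where it is left. From about 1.15 on the clamp's sprung nose presses the finger to the fence, so push on (1 to 4 N at the handle's end) past dead centre: it snaps to 1.74 and stays.
- clamp_pivot (a point): Pivot of the clamp handle, fixed on the jig at x = +14, y = +68 mm, 32 mm above the bench. The handle swings in the jig's y-z plane through this point, over the top. The clamp's frame (x -7 to +35, y -3 to +81 mm) is up to 43 mm above the bench.
- handle_end (a point): Point on the axis of the handle's red grip (15 mm thick, round), 77.5 mm from the pivot; the handle ends, rounded, 7.5 mm beyond it. The grip runs from 36 to 85 mm from the pivot.
- clamp_nose: Nose of the clamp's plunger, black, 10 mm across, 32 mm above the bench at jig x = +14 mm; it moves towards -y of the jig. This body's origin is 62 mm behind the nose's face.
- black_finger: Bystander, loose on the bench: black gripper finger, 52 x 14 x 12 mm, right of the jig. Origin: centre of its underside.
- hex_key: Bystander, loose on the bench: black hex key, 97 x 30 x 6 mm, left of the jig. Origin: centre of its underside.
- marker: Bystander, loose on the bench: felt marker, white with a blue cap, 131 x 16 x 16 mm, to the right, behind the foot of the parked arm. Origin: centre of its underside.
- module: Bystander, loose on the bench: dark brown potted converter module on pins, 30 x 26 x 27 mm, left of the jig. Origin: centre of its underside.
- solder_reel: Bystander, loose on the bench: blue reel of solder wire, 56 mm across, 37 mm high, standing left of the jig. Origin: centre of its underside.

How it is judged:
By the outcome, as a careful person would: the job done as asked, in the order asked, and still so for the second after the job is handed in, with the robot touching nothing.
It also fails if it takes over 48 s, if anything falls off the work surface, if the arm or the gripper's body presses on something with over 40 N, if the wrist force passes 120 N, or if a joint passes its speed limit or range.

### The arm

A 6-joint arm with a two-finger parallel gripper is mounted at the origin on a cart in front of the work surface, level with it; the furniture and walls round the work are solid. World frame = base frame: x ahead of the robot, y to its left, z up, the work surface at z = 0. Lengths are in mm, angles in degrees, forces in N, time in s.
With the tool pointing down it reaches from about 350 to 850 mm from the base axis. Payload 8.1 kg.
Tool frame: the origin (TCP) lies between the finger pads; the fingertips stand 17 mm ahead of it and the grasp point (between the pads) lies 2 mm behind it; z points along the fingers, y is the line along which they close (so a half turn about z gives the same grasp; the last joint's range is limited). The gripper opens to 85 mm and grips with 20 to 120 N. Pads are 22 mm wide; open, the fingers measure 114 mm over their backs; the gripper's body (76 mm by 85 mm) begins 54 mm behind the grasp point. The pads swing forward as they close: fully open they stand 13 mm farther back than shut.
Start: joints at [-80.409, 7.471, 85.268, -0, 87.261, -4.893], TCP at [150.09, -580.929, 248.292] pointing down, gripper open.
Joint ranges: [-169.43, 169.43], [-51.17, 129.36], [1.28, 143.12], [-76.62, 256.62], [0, 156.53], [-152.29, 152.29]. Speed limits (degrees/s): [136.94, 136.94, 159.86, 180, 180, 180].

### API

Orientations are given as [roll, pitch, yaw] about the fixed x, y, z axes, in that order (R = Rz(yaw) Ry(pitch) Rx(roll)).
In Python, from bench import sense, snapshot, hand_in, trace, place_of gives the robot as it stands.
- The arm moves only by the shell command python3 -m handwheel 'ROWS' [FORCE]. ROWS is JSON, a list of rows, each a list of 7 numbers: the opening, from -1 (shut) to 1 (fully open), then the shift along the tool's x, y, z in cm, then the turn, a rotation vector about the tool's x, y, z in rad. A call has 1 to 12 rows; each row shifts and turns the commanded pose from where the row before left it, along the tool's axes as they then stand; what a row does not reach is not made up. A row lasts 1/12 s, in which the tool goes at most 41.7 mm and 7.16 degrees, less where a joint would pass 70% of its speed; a pose out of reach is approached as far as the arm can. A call with a gripper value outside its range is refused whole. The fingers move at their own pace and stop on an object; FORCE is the grip in N (left out, the last holds). Time passes only in rows, so rows that do not move let the fingers close. It gives the time, the measured TCP pose, the force, the opening and the grip force at its end, in the units of the state.
- sense(): the state, without advancing time (a new reading comes with each control period).
- snapshot(name): name is "scene" or "top"; returns a dict with "image" (480x640x3 uint8, red, green, blue), "intrinsics" (3x3 intrinsics, pixels), "R" (3x3) and "t" (3): a world point X has camera coordinates R X + t. Camera axes: x right, y down, z forward; pixel columns grow to the right and rows downward; lengths in mm; the calibration is good to about 2 mm. A picture is of the moment at which its call begins. There is no depth.
- hand_in(): hands the job in; it is judged then, once.
Trained networks look in a picture, given as the dict that the camera call returned (one of the last four; its "shot" number tells which), for a name from the list of things; names that differ only in an ending like _2 or _b are one class to them, and where a whole thing is asked for, a point or a joint stands for the part that bears it (a point fixed in the world has none). Each returns a list of dicts, best first, with "conf" (0 to 1); they miss things now and then, are a little off and sometimes report something else, mostly with a low value. They report only what shows in the picture. A call takes as long as a camera call.
- trace(picture, query): "pixels" (480x640 bool, what is visible of it).
- place_of(picture, query): "location" ([x, y, z] in mm, in world coordinates, good to about 4 mm: a listed point, or the origin of a listed thing).
The state is a dict: "time": time; "joint_pos": joint angles; "qd": joint speeds; "joint_efforts": joint torques, N m; "tool_pos": TCP position; "tcp_rot": TCP orientation; "ft_force": force on the tool from outside, world axes, zero at the start; "wrist_torque": the same for the moment, N m; "finger_gap": finger opening in mm; "grip_force": force on a finger pad.
Only numpy, scipy, OpenCV 4.12 (cv2) and the standard library are available. Lean on these libraries where they do the work, as an engineer would, in place of code of your own. Each camera call takes 0.05 s, during which the arm holds its last target. There are 200 camera calls.

## Working session

There is one attempt and no reset: what is moved stays moved. The work goes in short steps, Python scripts to look and compute and a shell command to move; the robot and the scene stay as the last step left them, time stands still between calls to the robot, and variables do not carry over. Pictures are saved under pics/ and viewed, at most 10 in all, crops included, and the job is handed in when it is done.

```bash
mkdir -p pics; ls
cat > h.py <<'E'
import numpy as np,cv2
from bench import sense,snapshot,hand_in,trace,place_of
def save(p,n,crop=None,s=1):
    im=p["image"][:,:,::-1]
    if crop: im=im[crop[1]:crop[3],crop[0]:crop[2]]
    cv2.imwrite("pics/"+n,cv2.resize(im,None,fx=s,fy=s,interpolation=cv2.INTER_CUBIC))
def ray(p,uv,z):
    K,R,t=map(np.array,(p["intrinsics"],p["R"],p["t"]))
    d=R.T@np.linalg.solve(K,[uv[0],uv[1],1.]);c=-R.T@t
    return c+d*(z-c[2])/d[2]
def proj(p,X):
    q=np.array(p["intrinsics"])@(np.array(p["R"])@np.array(X)+np.array(p["t"]));return q[:2]/q[2]
E
python3 - <<'E'
from h import *
a=snapshot("scene");b=snapshot("top")
save(a,"s1.png");save(b,"t1.png")
for n,p in(("scene",a),("top",b)):
  print(n,np.round(-np.array(p["R"]).T@p["t"]))
  for q in["jig","stop_face","fence_face","orange_finger","clamp_pivot","handle_end","clamp_nose","black_finger","hex_key","module","solder_reel","marker"]:
    print(q,[(np.round(r["location"],1).tolist(),round(r["conf"],2)) for r in place_of(p,q)[:2]])
print(sense())
E
```

```text
pics
scene [-380.  869.  650.]
jig [([522.9, 360.9, -1.0], 0.87)]
stop_face [([563.6, 401.2, 29.7], 0.8)]
fence_face [([575.5, 383.1, 29.7], 0.9), ([520.9, 362.8, -0.3], 0.33)]
orange_finger [([567.0, 356.6, 28.2], 0.68)]
clamp_pivot [([454.4, 362.6, 28.2], 0.97)]
handle_end [([410.3, 351.7, 97.5], 0.66), ([435.8, 563.8, 1.6], 0.33)]
clamp_nose []
black_finger [([582.1, 149.8, -2.0], 0.61)]
hex_key [([590.2, 544.1, -1.2], 0.49)]
module [([438.1, 562.7, -0.8], 0.66), ([510.6, 572.5, 3.6], 0.58)]
solder_reel [([437.0, 565.8, 0.0], 0.67)]
marker [([569.5, 32.5, -2.1], 0.63)]
top [ 402.  309. 1203.]
jig [([524.5, 359.6, -2.2], 0.7)]
stop_face [([562.3, 402.1, 29.1], 0.91)]
fence_face [([578.3, 385.5, 29.8], 0.83)]
orange_finger [([567.3, 358.6, 25.8], 0.52)]
clamp_pivot [([452.0, 359.6, 26.0], 0.59), ([577.4, 385.2, 29.7], 0.4)]
handle_end [([509.7, 577.5, 1.8], 0.7), ([409.1, 356.7, 98.1], 0.5)]
clamp_nose []
black_finger [([585.9, 146.4, 0.5], 0.4)]
hex_key [([587.6, 547.9, 2.9], 0.44)]
module [([507.7, 575.9, 3.8], 0.47)]
solder_reel [([436.1, 561.0, 5.7], 0.97)]
marker []
{'time': 1.3, 'joint_pos': array([-8.04070109e+01,  7.47191191e+00,  8.52672166e+01, -4.64574396e-04,
        8.72622692e+01, -4.89166312e+00]), 'qd': array([ 0.03924342,  0.03102563, -0.04379457, -0.00789581,  0.03865843,
       -0.04292103]), 'joint_efforts': array([ 1.91837480e-04, -5.69307983e+01, -5.00865483e+01, -2.04086423e-04,
        1.13311467e-03,  5.54788539e-05]), 'tool_pos': array([ 150.105708  , -580.92180521,  248.29003924]), 'tcp_rot': array([-1.79998568e+02,  3.43164360e-04,  1.44846744e+01]), 'ft_force': array([ 0.82924484,  0.37482031, -0.0039621 ]), 'wrist_torque': array([1.35355072e-02, 9.13642314e-05, 1.35170365e-02]), 'grip_force': 0.0, 'finger_gap': 85.40564824206531}
```

View pics.

View pics/s1.png

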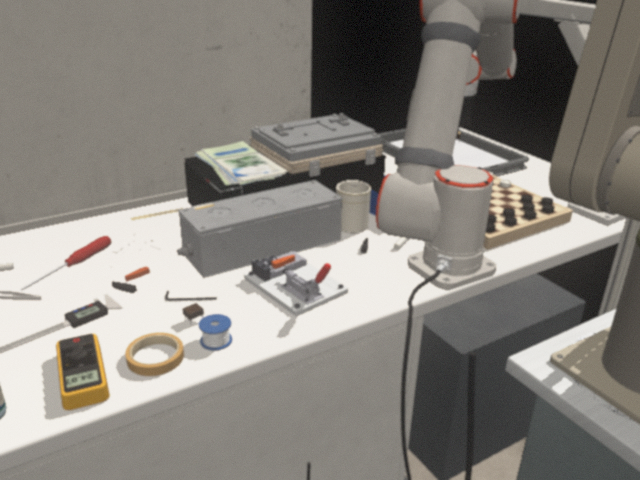

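View pics/t1.png

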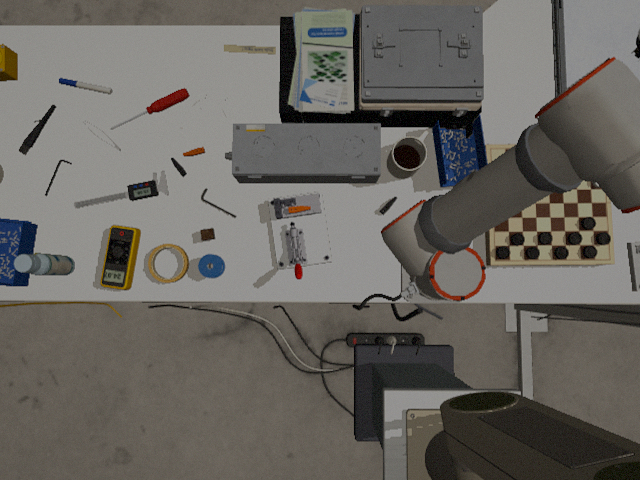

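Run:
```python
from h import *
a=snapshot("scene");b=snapshot("top")
print(b["intrinsics"],np.round(b["R"],3))
def tri(u,v):
    P=[np.array(p["intrinsics"])@np.c_[p["R"],p["t"]] for p in(a,b)]
    X=cv2.triangulatePoints(P[0],P[1],np.array(u,float).reshape(2,1),np.array(v,float).reshape(2,1));X=(X[:3]/X[3]).ravel();return X.round(),(proj(a,X)-u).round(1),(proj(b,X)-v).round(1)
for n,u,v in[("base flange",(452,262),(457,275)),("post top ring",(463,178),(457,272)),("shoulder blob",(408,206),(412,235)),("band",(425,157),(450,218)),("upper band",(450,32),(545,150))]:print(n,*tri(u,v))
print("flange z0",ray(a,(452,265),0).round(),ray(b,(406,295),0).round(),"edge",ray(b,(250,302),0).round())
print("box front",ray(b,(232,181),100).round(),ray(b,(380,183),100).round(), ray(a,(195,270),0).round(),ray(a,(345,232),0).round())
save(b,"t2.png",(255,180,345,290),7);save(a,"s2.png",(230,240,360,320),6)
for q in["orange_finger","clamp_handle","jig"]:
  for n,p in(("s",a),("t",b)):
    r=trace(p,q)
    if r:
      m=r[0]["pixels"].astype(np.uint8);pt=cv2.findNonZero(m)
      print(q,n,round(r[0]["conf"],2),m.sum(),cv2.minAreaRect(pt),pt.reshape(-1,2).min(0),pt.reshape(-1,2).max(0))
```

```text
[[505.22954123   0.         314.29374913]
 [  0.         505.22954123 235.06998481]
 [  0.           0.           1.        ]] [[ 0.005 -1.    -0.007]
 [-0.996 -0.004 -0.09 ]
 [ 0.09   0.008 -0.996]]
base flange [435.  -2.  -2.] [ 7.8 -0.7] [-8.1 -7.7]
post top ring [421.  36. 203.] [ 0.5 -0. ] [-0.5 -0.5]
shoulder blob [498. 107. 128.] [-1. -0.] [1.1 0.9]
band [525.  49. 215.] [-0.6  0. ] [0.7 0.5]
upper band [597. -43. 443.] [-2.7  0.1] [4.  3.5]
flange z0 [429.  26.   0.] [369. 101.   0.] edge [351. 470.   0.]
box front [620. 501. 100.] [617. 173. 100.] [678. 503.   0.] [669. 138.   0.]
orange_finger s 0.66 204 ((282.5, 261.0), (9.391485214233398, 25.043960571289062), 63.43495178222656) [271 255] [294 268]
clamp_handle s 0.63 307 ((318.46343994140625, 278.82928466796875), (16.554420471191406, 35.29527282714844), 51.34019470214844) [300 263] [330 293]
clamp_handle t 0.75 214 ((297.18780517578125, 263.4082946777344), (31.653207778930664, 8.061986923217773), 82.40535736083984) [292 248] [302 279]
jig s 0.74 3726 ((296.76788330078125, 279.7466735839844), (96.67041778564453, 61.33961868286133), 34.50851821899414) [243 252] [347 315]
jig t 0.96 3908 ((300.2300109863281, 236.61000061035156), (83.86286926269531, 55.154327392578125), 81.8698959350586) [268 192] [331 279]
```

View pics/t2.png

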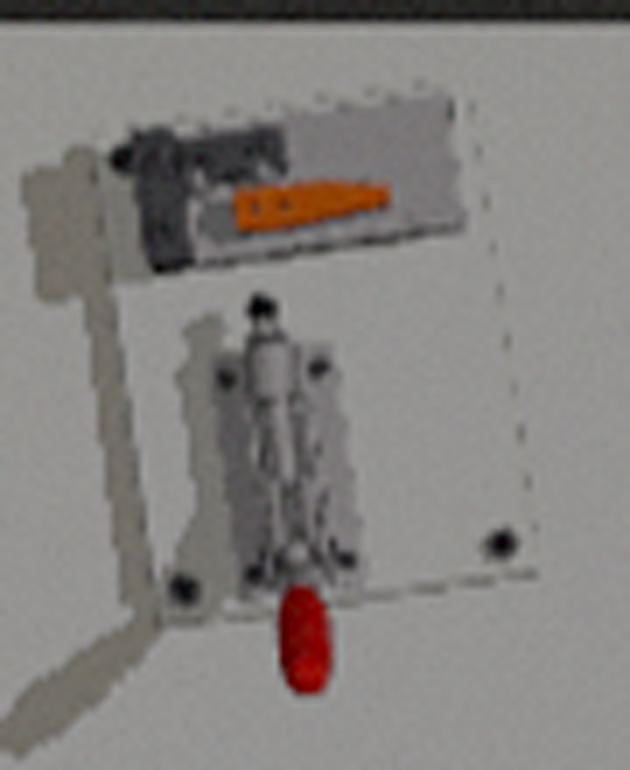

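View pics/s2.png

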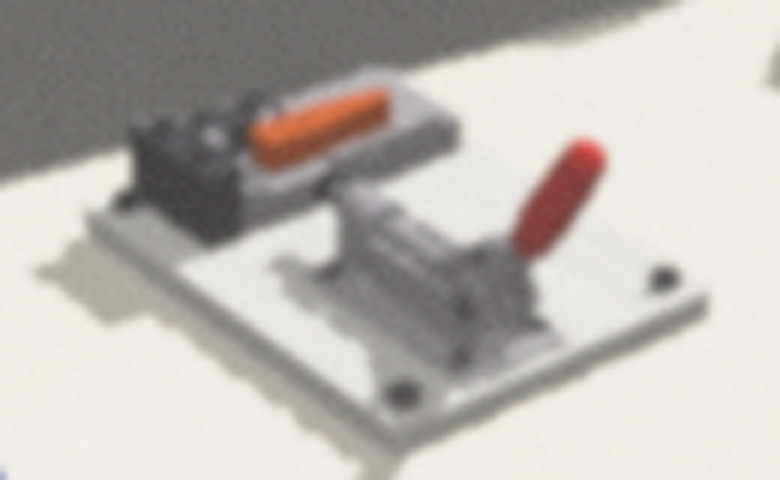

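```bash
cat > fit.py <<'E'
from h import *
from scipy.optimize import least_squares
def T(q,P):
    c,s=np.cos(q[2]),np.sin(q[2]);P=np.array(P,float);return np.c_[q[0]+c*P[:,0]-s*P[:,1],q[1]+s*P[:,0]+c*P[:,1],P[:,2]]
b=snapshot("top");a=snapshot("scene")
Pt=[(65,85,12),(-65,85,12),(-65,-85,12),(-57,-79,26),(-57,-33,26)]
Ut=np.array([(160,622),(535,572),(475,97),(452,95),(462,222)])/7+(255,180)
Ps=[(65,85,12),(-65,85,12),(65,-85,12),(-57,-33,26)]
Us=np.array([(393,428),(706,293),(92,212),(458,128)])/6+(230,240)
f=lambda q,p,P,U:np.ravel([proj(p,X) for X in T(q,P)]-U)
x0=[523,360,1.7]
for F in(lambda q:f(q,b,Pt,Ut),lambda q:f(q,a,Ps,Us),lambda q:np.r_[f(q,b,Pt,Ut),f(q,a,Ps,Us)]):
    r=least_squares(F,x0,x_scale=[1,1,.01]);print(r.x[:2].round(1),np.degrees(r.x[2]).round(2),r.fun.round(1))
q=r.x
print(T(q,[(35,-48,32),(18,-55,32),(14,68,32)]).round(1))
inv=lambda X:np.array([[np.cos(q[2]),np.sin(q[2])],[-np.sin(q[2]),np.cos(q[2])]])@(np.array(X)[:2]-q[:2])
print([(inv(x)).round(1) for x in[(567,356.6),(567.3,358.6),(410.3,351.7),(409.1,356.7)]])
# orange corners in top crop, top surface z=38
for uv in[(236,190),(238,232),(388,186),(390,206)]:print(uv,inv(ray(b,np.array(uv)/7+(255,180),38)).round(1))
E
python3 fit.py
```

```text
[520.2 352.5] 97.61 [-0.9  0.6  0.3  0.7 -0.4 -2.2 -0.1 -0.1  1.   1. ]
[519.5 356.6] 98.13 [ 0.   1.3  1.   0.1 -2.  -0.9  1.  -1.3]
[520.5 354.3] 97.64 [-1.6  0.5 -0.4  0.5 -1.1 -2.4 -0.9 -0.2  0.2  0.9  0.4  0.6  1.6 -0.2
 -1.  -1.6  2.  -1.7]
[[563.4 395.4  32. ]
 [572.6 379.4  32. ]
 [451.2 359.1  32. ]]
[array([ -3.9, -46.4]), array([ -2., -47.]), array([ 12.1, 109.5]), array([ 17.2, 110.1])]
(236, 190) [ 16.7 -53.8]
(238, 232) [ 17.8 -39.8]
(388, 186) [-33.6 -48.6]
(390, 206) [-33.4 -41.9]
```

Run:
```python
from h import *
a=cv2.imread("pics/s1.png")[170:280,170:370];b=cv2.imread("pics/t1.png")[110:200,215:395]
a=cv2.resize(a,None,fx=3,fy=3,interpolation=2);b=cv2.resize(b,(600,270),interpolation=2)
cv2.imwrite("pics/box.png",np.vstack([a,b]))
```

```text
(no output)
```

View pics/box.png

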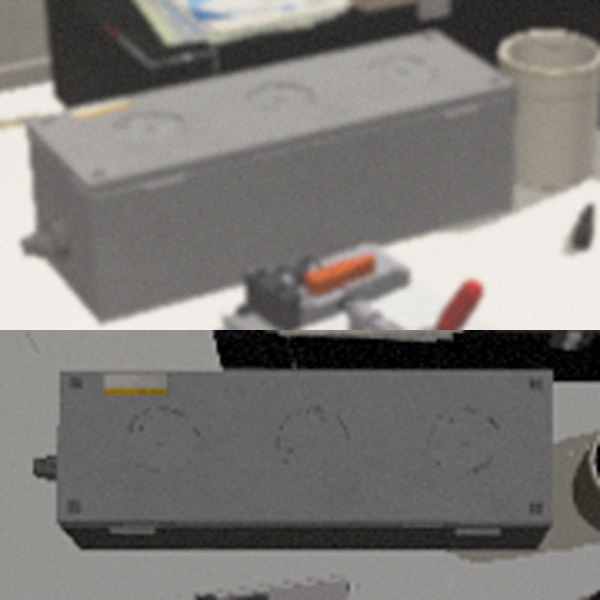

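Run:
```python
from h import *
a=snapshot("scene");b=snapshot("top")
P=[np.array(p["intrinsics"])@np.c_[p["R"],p["t"]] for p in(a,b)]
for u,v in[((201.7,232.3),(233,174)),((204.3,276.7),(239,182.7)),((341.7,202.3),(380.6,175)),((341,238.3),(378,182.7))]:
    X=cv2.triangulatePoints(P[0],P[1],np.array(u,float).reshape(2,1),np.array(v,float).reshape(2,1));X=(X[:3]/X[3]).ravel();print(X.round(),(proj(b,X)-v).round(1), ray(b,v,0).round(),ray(a,u,0).round())
```

```text
[635. 498. 105.] [0. 0.] [658. 516.   0.] [830. 426.   0.]
[635. 500.   6.] [0.1 0. ] [636. 501.   0.] [644. 496.   0.]
[637. 172.  96.] [-0.5 -0.3] [656. 159.   0.] [813.  53.  -0.]
[638. 168.   5.] [-0.9 -0.6] [637. 166.   0.] [647. 164.   0.]
```

```bash
python3 -m handwheel '[[-1,0,-3.6,-1.9,0,0,0],[-1,0,-3.6,-1.9,0,0,0],[-1,0,-3.6,-1.9,0,0,0],[-1,0,-3.6,-1.9,0,0,0],[-1,0,-3.6,-1.9,0,0,0],[-1,0,-3.6,-1.9,0,0,0],[-1,0,0,0,0,0,0]]' 40
```

```text
time: 2.48
tool_pos: [95.5, -369.2, 368.7]
tcp_rot: [179.4, 0.1, 14.5]
ft_force: [0.3, -1.0, 0.4]
finger_gap: 0.8
grip_force: 0.0
```

```bash
python3 -m handwheel '[[-1,4.03,-0.21,0,0,0,-0.1057],[-1,4.03,-0.21,0,0,0,-0.1057],[-1,4.03,-0.21,0,0,0,-0.1057],[-1,4.03,-0.21,0,0,0,-0.1057],[-1,4.03,-0.21,0,0,0,-0.1057],[-1,4.03,-0.21,0,0,0,-0.1057],[-1,4.03,-0.21,0,0,0,-0.1057],[-1,4.03,-0.21,0,0,0,-0.1057]]'
```

```text
time: 3.15
tool_pos: [342.0, -174.4, 362.1]
tcp_rot: [180.0, -0.0, 63.2]
ft_force: [0.0, 0.2, -0.2]
finger_gap: 0.1
grip_force: 0.0
```

```bash
python3 -m handwheel '[[-1,4.03,-0.21,0,0,0,-0.1057],[-1,4.03,-0.21,0,0,0,-0.1057],[-1,4.03,-0.21,0,0,0,-0.1057],[-1,4.03,-0.21,0,0,0,-0.1057],[-1,4.03,-0.21,0,0,0,-0.1057],[-1,4.03,-0.21,0,0,0,-0.1057],[-1,4.03,-0.21,0,0,0,-0.1057],[-1,4.03,-0.21,0,0,0,-0.1057],[-1,4.03,-0.21,0,0,0,-0.1057],[-1,0,0,0,0,0,0]]'
```

```text
time: 3.98
tool_pos: [337.0, 179.8, 362.4]
tcp_rot: [180.0, -0.2, 118.3]
ft_force: [0.3, -0.4, -0.6]
finger_gap: -0.3
grip_force: 0.0
```

```bash
python3 -m handwheel '[[-1,0,0,0,0,0,0.1203],[-1,0,0,0,0,0,0.1203],[-1,0,0,0,0,0,0.1203],[-1,1.25,3.6,0,0,0,0],[-1,1.25,3.6,0,0,0,0],[-1,1.25,3.6,0,0,0,0],[-1,1.25,3.6,0,0,0,0],[-1,1.25,3.6,0,0,0,0],[-1,1.25,3.6,0,0,0,0],[-1,1.25,3.6,0,0,0,0],[-1,0,0,0,0,0,0]]'
```

```text
time: 4.9
tool_pos: [584.2, 291.8, 354.2]
tcp_rot: [-179.5, 0.1, 96.7]
ft_force: [-0.7, -0.5, -3.3]
finger_gap: -0.1
grip_force: 0.0
```

```bash
python3 -m handwheel '[[-1,0,0,4,0,0,0],[-1,0,0,4,0,0,0],[-1,0,0,4,0,0,0],[-1,0,0,4,0,0,0],[-1,0,0,4,0,0,0],[-1,0,0,4,0,0,0],[-1,0,0,2,0,0,0],[-1,0,0,0,0,0,0]]'
python3 - <<'E'
from h import *
a=snapshot("scene");b=snapshot("top")
A=cv2.resize(a["image"][170:320,220:370,::-1],(400,400),interpolation=2);B=cv2.resize(b["image"][170:290,250:370,::-1],(400,400),interpolation=2)
cv2.imwrite("pics/p3.png",np.hstack([A,B]))
E
```

```text
time: 5.57
tool_pos: [575.5, 288.2, 94.7]
tcp_rot: [-179.4, 0.2, 96.7]
ft_force: [-1.7, 0.1, -0.9]
finger_gap: 0.3
grip_force: 0.0
```

View pics/p3.png

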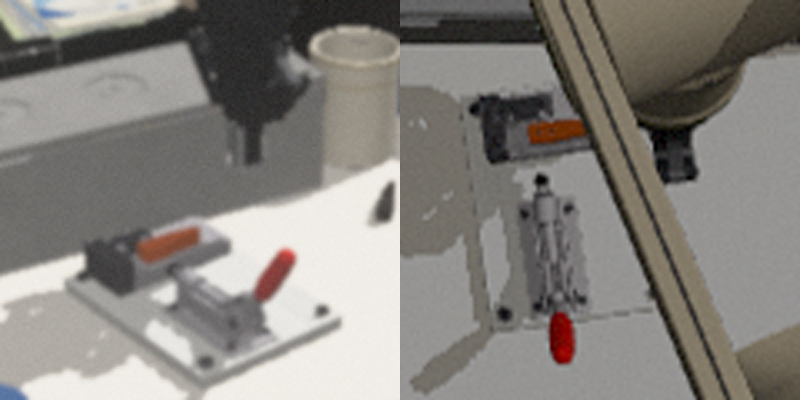

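```bash
python3 -m handwheel '[[-1,0,-0.5,1.5,0,0,0],[-1,0,0,1.5,0,0,0],[-1,0,0,1.0,0,0,0],[-1,0,0,0.6,0,0,0],[-1,0,0,0,0,0,0],[-1,0,0,0,0,0,0]]'
```

```text
time: 6.17
tool_pos: [575.6, 290.0, 57.5]
tcp_rot: [179.9, -0.0, 96.8]
ft_force: [0.1, -1.0, 0.2]
finger_gap: 0.3
grip_force: 0.0
```

```bash
python3 -m handwheel '[[-1,0,-0.4,0.85,0,0,-0.014],[-1,0,0,0,0,0,0],[-1,0,0,0,0,0,0],[-1,0,0,0,0,0,0]]'; python3 -m handwheel '[[-1,1,0,0,0,0,0],[-1,1,0,0,0,0,0],[-1,0,0,0,0,0,0],[-1,0,0,0,0,0,0]]'
```

```text
time: 6.5
tool_pos: [570.9, 289.4, 47.9]
tcp_rot: [180.0, 0.0, 97.6]
ft_force: [0.0, 1.3, -0.0]
finger_gap: 0.1
grip_force: 0.0
time: 6.83
tool_pos: [568.2, 310.3, 47.9]
tcp_rot: [180.0, -0.0, 97.6]
ft_force: [0.4, 0.3, -0.4]
finger_gap: -0.2
grip_force: 0.0
```

```bash
python3 -m handwheel '[[-1,0.4,0,0,0,0,0],[-1,0.4,0,0,0,0,0],[-1,0.3,0,0,0,0,0],[-1,0.3,0,0,0,0,0],[-1,0.3,0,0,0,0,0],[-1,0,0,0,0,0,0],[-1,0,0,0,0,0,0]]'; python3 -m handwheel '[[-1,0.2,0,0,0,0,0],[-1,0.2,0,0,0,0,0],[-1,0,0,0,0,0,0],[-1,0,0,0,0,0,0]]'
```

```text
time: 7.42
tool_pos: [566.1, 326.2, 47.8]
tcp_rot: [180.0, -0.0, 97.6]
ft_force: [-0.3, -1.0, -0.1]
finger_gap: -0.2
grip_force: 0.0
time: 7.75
tool_pos: [565.6, 330.1, 47.8]
tcp_rot: [180.0, -0.0, 97.6]
ft_force: [0.3, 0.2, 0.4]
finger_gap: -0.1
grip_force: 0.0
```

Run:
```python
from h import *
a=snapshot("scene")
A=cv2.resize(a["image"][220:310,230:350,::-1],(800,600),interpolation=2)
cv2.imwrite("pics/p4.png",A)
print(sense()["ft_force"])
```

```text
[0.03836236 0.36559466 0.75555582]
```

View pics/p4.png

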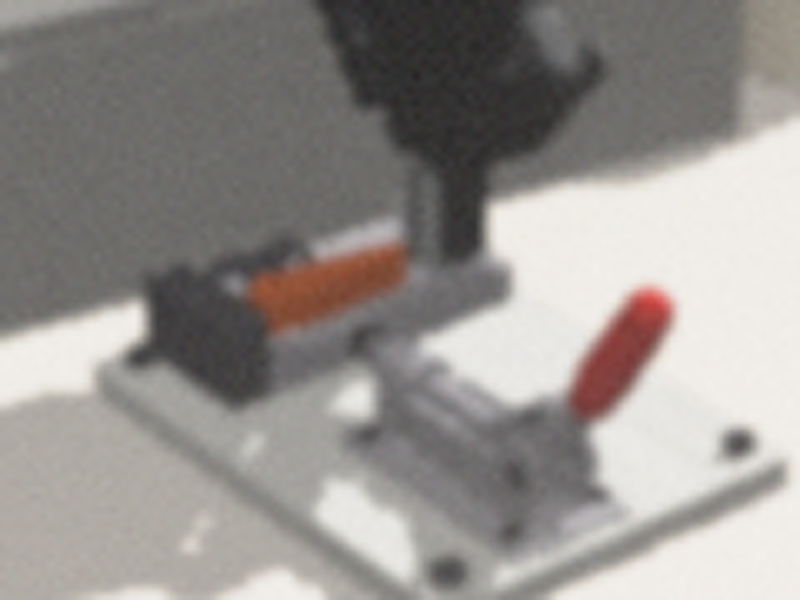

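Fingertips meet the orange end around (410,265); the wide end is close to the stop at (255,310). I'll push on, watching the force.

```bash
python3 -m handwheel '[[-1,0.15,0,0,0,0,0],[-1,0.15,0,0,0,0,0],[-1,0,0,0,0,0,0],[-1,0,0,0,0,0,0]]'; python3 -m handwheel '[[-1,0.1,0,0,0,0,0],[-1,0.1,0,0,0,0,0],[-1,0,0,0,0,0,0],[-1,0,0,0,0,0,0]]'
```

```text
time: 8.13
tool_pos: [565.1, 333.1, 47.8]
tcp_rot: [-180.0, -0.0, 97.6]
ft_force: [0.4, 0.4, -0.3]
finger_gap: -0.2
grip_force: 0.0
time: 8.47
tool_pos: [564.9, 335.0, 47.8]
tcp_rot: [180.0, -0.0, 97.6]
ft_force: [0.6, 1.0, 0.1]
finger_gap: -0.1
grip_force: 0.0
```

```bash
for i in 1; do python3 -m handwheel '[[-1,0.1,0,0,0,0,0],[-1,0.05,0,0,0,0,0],[-1,0,0,0,0,0,0],[-1,0,0,0,0,0,0]]'; done; python3 -m handwheel '[[-1,0.1,0,0,0,0,0],[-1,0.05,0,0,0,0,0],[-1,0,0,0,0,0,0],[-1,0,0,0,0,0,0]]'
```

```text
time: 8.8
tool_pos: [564.7, 336.4, 47.8]
tcp_rot: [-180.0, 0.0, 97.6]
ft_force: [0.0, -0.9, -0.4]
finger_gap: 0.2
grip_force: 0.4
time: 9.13
tool_pos: [564.7, 336.8, 47.7]
tcp_rot: [-180.0, 0.1, 97.5]
ft_force: [-0.1, -5.2, 1.3]
finger_gap: -0.1
grip_force: 3.0
```

```bash
python3 -m handwheel '[[-1,0.08,0,0,0,0,0],[-1,0,0,0,0,0,0],[-1,0,0,0,0,0,0],[-1,0,0,0,0,0,0]]'
python3 - <<'E'
from h import *
a=snapshot("scene");b=snapshot("top")
A=cv2.resize(a["image"][250:290,245:305,::-1],(400,300),interpolation=2);B=cv2.resize(b["image"][195:225,260:320,::-1],(400,200),interpolation=2)
cv2.imwrite("pics/p5.png",np.hstack([A,np.vstack([B,np.zeros((100,400,3),np.uint8)])]))
for q in["stop_face","orange_finger"]:
  for p in(a,b):print(q,[(np.round(r["location"],1).tolist(),round(r["conf"],2)) for r in place_of(p,q)[:1]])
E
```

```text
time: 9.47
tool_pos: [564.7, 337.0, 47.7]
tcp_rot: [-180.0, 0.1, 97.5]
ft_force: [0.6, -8.0, 1.9]
finger_gap: 0.2
grip_force: 4.4
stop_face [([565.2, 399.3, 31.9], 0.87)]
stop_face [([563.6, 400.0, 31.5], 0.8)]
orange_finger [([567.0, 375.0, 27.7], 0.64)]
orange_finger []
```

View pics/p5.png

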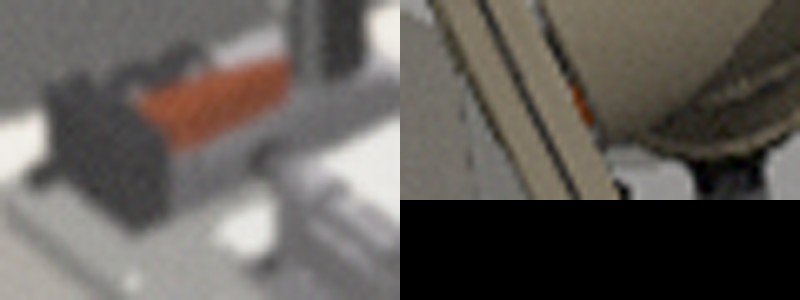

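```bash
python3 -m handwheel '[[-1,-1,0,0,0,0,0],[-1,-1,0,0,0,0,0],[-1,0,0,-3.4,0,0,0],[-1,0,0,-3.4,0,0,0],[-1,0,0,-3.4,0,0,0],[-1,1.24,-3.8,0,0,0,0],[-1,1.24,-3.8,0,0,0,0],[-1,1.24,-3.8,0,0,0,0],[-1,1.24,-3.8,0,0,0,0],[-1,1.24,-3.8,0,0,0,0],[-1,0,0,0,0,0,0],[-1,0,0,0,0,0,0]]'
python3 - <<'E'
from h import *
a=snapshot("scene");b=snapshot("top")
A=cv2.resize(a["image"][250:290,245:305,::-1],(400,300),interpolation=2);B=cv2.resize(b["image"][190:230,260:320,::-1],(400,300),interpolation=2)
cv2.imwrite("pics/p6.png",np.hstack([A,B]))
E
```

```text
time: 10.77
tool_pos: [368.7, 355.4, 149.7]
tcp_rot: [-180.0, -0.0, 97.7]
ft_force: [-0.2, -0.1, 0.1]
finger_gap: 0.1
grip_force: 0.0
```

View pics/p6.png

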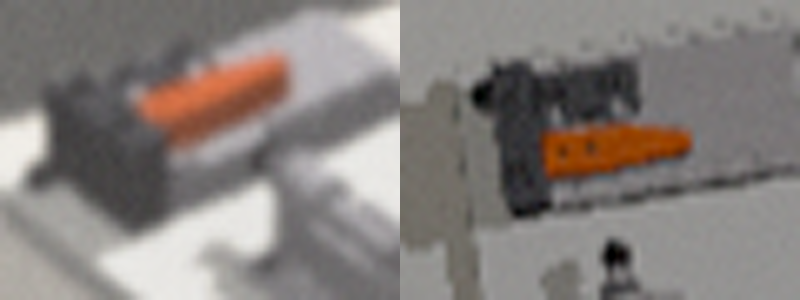

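Run:
```python
from h import *
q=[522.5,359.5,np.radians(97.6)]
inv=lambda X:np.array([[np.cos(q[2]),np.sin(q[2])],[-np.sin(q[2]),np.cos(q[2])]])@(np.array(X)[:2]-q[:2])
b=snapshot("top")
hsv=cv2.cvtColor(b["image"],cv2.COLOR_RGB2HSV)
m=cv2.inRange(hsv,(5,150,90),(20,255,255));m[:190]=0;m[225:]=0;m[:,:270]=0;m[:,330:]=0
pts=[];
for c in range(640):
    r=np.nonzero(m[:,c])[0]
    if len(r)>1: print(c,r.min(),r.max(),inv(ray(b,(c,r.min()-.5),38)).round(1),inv(ray(b,(c,r.max()+.5),38)).round(1))
for r in range(480):
    c=np.nonzero(m[r])[0]
    if len(c)>1: print('row',r,c.min(),c.max(),inv(ray(b,(c.min()-.5,r),38)).round(1))
# dark stop face edge per row
g=b["image"].sum(2)
print(g[196:226:1,274:286])
```

```text
281 208 211 [ 29.7 -52.6] [ 30.9 -43.3]
282 208 213 [ 27.4 -52.3] [ 29.1 -38.3]
283 208 213 [ 25.1 -52. ] [ 26.8 -38. ]
284 208 212 [ 22.8 -51.7] [ 24.2 -40. ]
285 208 213 [ 20.5 -51.4] [ 22.2 -37.4]
286 208 212 [ 18.2 -51.1] [ 19.6 -39.5]
287 208 212 [ 15.9 -50.8] [ 17.3 -39.2]
288 207 212 [ 13.3 -52.8] [ 15.  -38.9]
289 207 212 [ 11.  -52.5] [ 12.7 -38.6]
290 207 212 [  8.7 -52.2] [ 10.4 -38.3]
291 207 212 [  6.4 -51.9] [  8.1 -38. ]
292 207 212 [  4.1 -51.6] [  5.8 -37.7]
293 207 211 [  1.7 -51.3] [  3.2 -39.7]
294 207 211 [ -0.6 -51. ] [  0.9 -39.4]
295 207 211 [ -2.9 -50.7] [ -1.4 -39.1]
296 207 211 [ -5.2 -50.4] [ -3.7 -38.8]
297 207 210 [ -7.5 -50.1] [ -6.3 -40.8]
298 207 210 [ -9.8 -49.8] [ -8.6 -40.5]
299 207 210 [-12.1 -49.5] [-10.9 -40.2]
300 207 210 [-14.4 -49.2] [-13.2 -39.9]
301 207 210 [-16.7 -48.9] [-15.5 -39.6]
302 208 209 [-18.7 -46.3] [-18.1 -41.7]
row 207 288 301 [ 14.6 -51.8]
row 208 281 302 [ 31.  -51.6]
row 209 281 303 [ 31.3 -49.2]
row 210 281 301 [ 31.6 -46.9]
row 211 281 296 [ 31.9 -44.6]
row 212 282 292 [ 29.9 -42. ]
row 213 282 285 [ 30.2 -39.6]
[[443 445 
[... 820 characters left out ...]
124 105 154 159 180 218 198 192 183]
 [316 178  85 133 129 144 159 179 172 164 147 178]
 [311 183 121 142 160 140 166 178 201 289 279 283]
 [324 204 164 170 180 159 173 152 245 382 378 380]
 [338 271 162 151 173 166 152 137 230 393 348 348]
 [352 328 168 121 124 127 104  71 149 303 237 254]
 [338 333 249  35  64 117 166 267 320 321 334 349]
 [333 333 338 325 334 346 355 421 457 455 452 454]
 [393 392 401 460 461 457 441 439 442 438 440 451]
 [438 438 445 449 448 447 439 441 440 434 440 440]
 [447 442 438 444 447 436 438 444 436 437 443 441]
 [439 439 445 440 443 440 435 448 440 447 452 448]
 [442 445 445 443 436 438 437 437 447 433 403 409]
 [443 435 445 439 449 444 443 437 403 395 332 331]]
```

```bash
python3 -m handwheel '[[-1,0,0,0,0,0,-0.1208],[-1,0,0,0,0,0,-0.1208],[-1,0,0,0,0,0,-0.1208],[-1,0,0,0,0,0,-0.1208],[-1,0,0,0,0,0,-0.1208],[-1,0,0,0,0,0,-0.1208],[-1,0,0,0,0,0,-0.1208],[-1,0,0,0,0,0,-0.1208],[-1,0,0,0,0,0,-0.1208],[-1,0,0,0,0,0,-0.1208],[-1,0,0,0,0,0,-0.1208],[-1,0,0,0,0,0,-0.1208]]' && python3 -m handwheel '[[-1,0,0,0,0,0,-0.1208],[-1,-3.46,-0.5,0,0,0,0],[-1,-3.46,-0.5,0,0,0,0],[-1,-3.46,-0.5,0,0,0,0],[-1,-3.46,-0.5,0,0,0,0],[-1,-3.46,-0.5,0,0,0,0],[-1,0,0,0,0,0,0],[-1,0,0,0,0,0,0],[-1,0,0,0,0,0,0]]'
```

```text
time: 11.92
tool_pos: [372.1, 354.9, 149.9]
tcp_rot: [180.0, 0.0, -179.1]
ft_force: [0.7, -0.3, -0.7]
finger_gap: -0.0
grip_force: 0.0
time: 12.67
tool_pos: [545.9, 352.4, 149.0]
tcp_rot: [-180.0, -0.1, -172.6]
ft_force: [0.1, -0.4, -0.6]
finger_gap: 0.1
grip_force: 0.0
```

```bash
python3 -m handwheel '[[-1,0,0.1,3,0,0,0],[-1,0,0,3,0,0,0],[-1,0,0,2.5,0,0,0],[-1,0,0,1.0,0,0,0],[-1,0,0,0.5,0,0,0],[-1,0,0,0,0,0,0],[-1,0,0,0,0,0,0]]' && python3 -m handwheel '[[-1,-0.2,0,0,0,0,0],[-1,-0.2,0,0,0,0,0],[-1,0,0,0,0,0,0],[-1,0,0,0,0,0,0]]'
```

```text
time: 13.25
tool_pos: [545.9, 354.9, 51.7]
tcp_rot: [179.9, 0.1, -172.4]
ft_force: [0.5, 0.3, 0.3]
finger_gap: 0.1
grip_force: 0.0
time: 13.58
tool_pos: [549.9, 355.1, 50.9]
tcp_rot: [180.0, 0.1, -172.5]
ft_force: [-0.4, -0.2, -0.6]
finger_gap: -0.4
grip_force: 0.0
```

```bash
python3 -m handwheel '[[-1,0,0,0.2,0,0,0],[-1,-0.15,0,0,0,0,0],[-1,-0.15,0,0,0,0,0],[-1,0,0,0,0,0,0],[-1,0,0,0,0,0,0]]' && python3 -m handwheel '[[-1,-0.1,0,0,0,0,0],[-1,0,0,0,0,0,0],[-1,0,0,0,0,0,0]]' && python3 -m handwheel '[[-1,-0.1,0,0,0,0,0],[-1,0,0,0,0,0,0],[-1,0,0,0,0,0,0]]'
```

```text
time: 14.0
tool_pos: [552.2, 355.1, 47.7]
tcp_rot: [-180.0, -0.0, -172.5]
ft_force: [0.2, -0.1, -0.4]
finger_gap: 0.3
grip_force: 0.0
time: 14.25
tool_pos: [553.2, 355.3, 47.8]
tcp_rot: [180.0, 0.0, -172.5]
ft_force: [-0.3, 0.7, 0.7]
finger_gap: 0.2
grip_force: 0.0
time: 14.5
tool_pos: [554.1, 355.4, 47.8]
tcp_rot: [-180.0, -0.0, -172.5]
ft_force: [1.0, 0.3, -0.5]
finger_gap: 0.2
grip_force: 0.0
```

```bash
python3 -m handwheel '[[-1,-0.1,0,0,0,0,0],[-1,0,0,0,0,0,0],[-1,0,0,0,0,0,0]]' && python3 -m handwheel '[[-1,-0.1,0,0,0,0,0],[-1,0,0,0,0,0,0],[-1,0,0,0,0,0,0]]'
python3 - <<'E'
from h import *
a=snapshot("scene");b=snapshot("top")
A=cv2.resize(a["image"][245:290,245:305,::-1],(400,300),interpolation=2);B=cv2.resize(b["image"][190:230,260:320,::-1],(400,300),interpolation=2)
cv2.imwrite("pics/p7.png",np.hstack([A,B]))
E
```

```text
time: 14.75
tool_pos: [555.1, 355.5, 47.7]
tcp_rot: [-180.0, -0.0, -172.5]
ft_force: [0.5, -0.3, -0.0]
finger_gap: 0.0
grip_force: 0.3
time: 15.0
tool_pos: [555.7, 355.5, 47.6]
tcp_rot: [-180.0, -0.1, -172.5]
ft_force: [-3.8, -1.7, 2.4]
finger_gap: -0.0
grip_force: 1.9
```

View pics/p7.png

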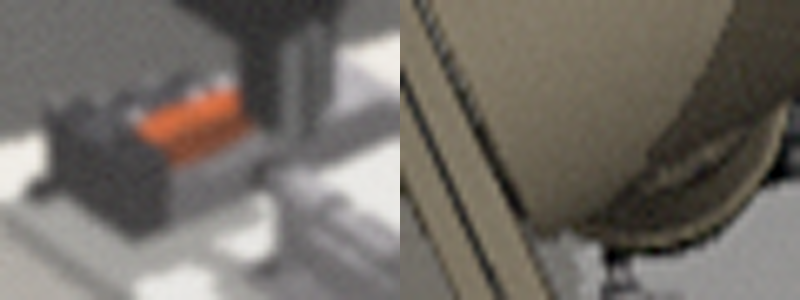

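```bash
python3 -m handwheel '[[-1,-0.05,0,0,0,0,0],[-1,0,0,0,0,0,0],[-1,0,0,0,0,0,0]]' && python3 -m handwheel '[[-1,0.4,0,0,0,0,0],[-1,0.4,0,0,0,0,0],[-1,0,0,-2,0,0,0],[-1,0,0,-1,0,0,0],[-1,0,-1.8,0,0,0,0],[-1,-1.2,-1.8,0,0,0,0],[-1,-1.2,0,0,0,0,0],[-1,0,0,0,0,0,0],[-1,0,0,1.5,0,0,0],[-1,0,0,1.4,0,0,0],[-1,0,0,0,0,0,0],[-1,0,0,0,0,0,0]]'
```

```text
time: 15.35
tool_pos: [556.1, 355.5, 47.6]
tcp_rot: [-180.0, -0.1, -172.5]
ft_force: [-4.7, -3.6, 2.8]
finger_gap: -0.4
grip_force: 2.8
time: 16.35
tool_pos: [575.3, 322.1, 46.3]
tcp_rot: [-179.9, -0.2, -172.4]
ft_force: [-0.5, -0.2, -0.6]
finger_gap: -0.1
grip_force: 0.0
```

```bash
python3 -m handwheel '[[-1,0,0.35,0,0,0,0],[-1,0,0.35,0,0,0,0],[-1,0,0.1,0,0,0,0],[-1,0,0,0,0,0,0],[-1,0,0,0,0,0,0]]' && python3 -m handwheel '[[-1,0,0.1,0,0,0,0],[-1,0,0.1,0,0,0,0],[-1,0,0,0,0,0,0],[-1,0,0,0,0,0,0]]' && python3 -m handwheel '[[-1,0,0.1,0,0,0,0],[-1,0,0,0,0,0,0],[-1,0,0,0,0,0,0]]'
python3 - <<'E'
from h import *
a=snapshot("scene")
print([(np.round(r["location"],1).tolist(),round(r["conf"],2)) for r in place_of(a,"orange_finger")[:1]])
E
```

```text
time: 16.77
tool_pos: [576.0, 330.4, 49.0]
tcp_rot: [-180.0, 0.0, -172.4]
ft_force: [-0.5, 0.5, -0.1]
finger_gap: 0.4
grip_force: 0.0
time: 17.1
tool_pos: [575.9, 332.1, 48.9]
tcp_rot: [-180.0, 0.0, -172.5]
ft_force: [-0.0, -0.2, -0.4]
finger_gap: 0.2
grip_force: 0.0
time: 17.35
tool_pos: [575.8, 333.1, 48.8]
tcp_rot: [180.0, 0.0, -172.5]
ft_force: [-0.1, -0.5, -0.5]
finger_gap: -0.3
grip_force: 0.0
[([567.5, 371.6, 26.1], 0.72)]
```

```bash
python3 -m handwheel '[[-1,0,0.1,0,0,0,0],[-1,0,0,0,0,0,0],[-1,0,0,0,0,0,0]]' && python3 -m handwheel '[[-1,0,0.1,0,0,0,0],[-1,0,0,0,0,0,0],[-1,0,0,0,0,0,0]]'&& python3 -m handwheel '[[-1,0,0.1,0,0,0,0],[-1,0,0,0,0,0,0],[-1,0,0,0,0,0,0]]'
```

```text
time: 17.7
tool_pos: [575.6, 334.1, 48.8]
tcp_rot: [180.0, 0.0, -172.5]
ft_force: [-1.4, 0.1, 0.6]
finger_gap: 0.1
grip_force: 0.0
time: 17.95
tool_pos: [575.5, 335.1, 48.8]
tcp_rot: [-180.0, 0.0, -172.5]
ft_force: [-0.4, -0.5, 0.1]
finger_gap: 0.1
grip_force: 0.0
time: 18.2
tool_pos: [575.3, 336.1, 48.8]
tcp_rot: [180.0, 0.0, -172.5]
ft_force: [0.1, -0.4, 0.7]
finger_gap: -0.1
grip_force: 0.0
```

```bash
python3 -m handwheel '[[-1,0,0.1,0,0,0,0],[-1,0,0.1,0,0,0,0],[-1,0,0,0,0,0,0],[-1,0,0,0,0,0,0]]' && python3 -m handwheel '[[-1,0,0.1,0,0,0,0],[-1,0,0,0,0,0,0],[-1,0,0,0,0,0,0]]'
python3 - <<'E'
from h import *
a=snapshot("scene")
r=trace(a,"orange_finger");m=r[0]["pixels"];y,x=np.nonzero(m);print(m.sum(),x.min(),x.max(),y.min(),y.max())
h=cv2.cvtColor(a["image"],cv2.COLOR_RGB2HSV);m=cv2.inRange(h,(3,120,60),(20,255,255))[248:278,255:305]>0
print("\n".join("".join("#" if v else "." for v in r) for r in m))
E
```

```text
time: 18.53
tool_pos: [575.2, 338.1, 49.0]
tcp_rot: [180.0, 0.0, -172.5]
ft_force: [-0.9, -1.1, 0.9]
finger_gap: 0.0
grip_force: 0.6
time: 18.78
tool_pos: [575.1, 339.1, 49.0]
tcp_rot: [180.0, 0.0, -172.5]
ft_force: [-0.1, -1.2, 1.6]
finger_gap: -0.2
grip_force: 1.0
159 266 286 258 269
..................................................
..................................................
..................................................
..................................................
..................................................
..................................................
..................................................
..................................................
..................................................
..............................#...................
............................####..................
.........................#######..................
....................############..................
................###############...................
..............################....................
.............################.....................
............###############.......................
.............############.........................
..............#########...........................
...............######.............................
................####..............................
..................................................
..................................................
..................................................
..................................................
..................................................
..................................................
..................................................
..................................................
..................................................
```

```bash
python3 -m handwheel '[[-1,0,0.1,0,0,0,0],[-1,0,0,0,0,0,0],[-1,0,0,0,0,0,0]]' && python3 -m handwheel '[[-1,0,0.1,0,0,0,0],[-1,0,0,0,0,0,0],[-1,0,0,0,0,0,0]]'
```

```text
time: 19.13
tool_pos: [574.9, 340.0, 49.0]
tcp_rot: [-180.0, 0.0, -172.5]
ft_force: [-0.2, -1.8, 3.4]
finger_gap: -0.1
grip_force: 1.5
time: 19.38
tool_pos: [574.8, 341.0, 49.0]
tcp_rot: [180.0, 0.0, -172.5]
ft_force: [-0.1, -2.9, 4.0]
finger_gap: -0.1
grip_force: 1.8
```

```bash
python3 -m handwheel '[[-1,0,-1,0,0,0,0],[-1,0,-1,0,0,0,0],[-1,0,0,-1,0,0,0.1208],[-1,0,0,-1,0,0,0.1208],[-1,0,0,0,0,0,0.1208],[-1,0,0,0,0,0,0.1208],[-1,0,0,0,0,0,0.1208],[-1,0,0,0,0,0,0.1208],[-1,0,0,0,0,0,0.1208],[-1,0,0,0,0,0,0.1208],[-1,0,0,0,0,0,0.1208],[-1,0,0,0,0,0,0.1208]]' && python3 -m handwheel '[[-1,0,0,0,0,0,0.1208],[-1,0,0,0,0,0,0.1208],[-1,0,0,0,0,0,0.1208],[-1,0,0,0.5,0,0,0],[-1,0,0,0.8,0,0,0],[-1,0,0,0.8,0,0,0],[-1,0,0,0,0,0,0],[-1,0,0,0,0,0,0],[-1,0,0,0,0,0,0]]'
```

```text
time: 20.38
tool_pos: [577.0, 320.1, 68.1]
tcp_rot: [-179.9, -0.0, 118.0]
ft_force: [-0.6, 0.2, -0.0]
finger_gap: 0.0
grip_force: 0.0
time: 21.13
tool_pos: [577.1, 321.1, 47.4]
tcp_rot: [-180.0, 0.0, 97.6]
ft_force: [-0.5, 0.4, 0.3]
finger_gap: -0.1
grip_force: 0.0
```

```bash
python3 -m handwheel '[[-1,0.4,0,0,0,0,0],[-1,0.4,0,0,0,0,0],[-1,0.4,0,0,0,0,0],[-1,0.2,0,0,0,0,0],[-1,0,0,0,0,0,0],[-1,0,0,0,0,0,0]]' && python3 -m handwheel '[[-1,0.1,0,0,0,0,0],[-1,0.1,0,0,0,0,0],[-1,0,0,0,0,0,0],[-1,0,0,0,0,0,0]]' && python3 -m handwheel '[[-1,0.1,0,0,0,0,0],[-1,0,0,0,0,0,0],[-1,0,0,0,0,0,0]]'
```

```text
time: 21.63
tool_pos: [575.4, 335.4, 47.9]
tcp_rot: [180.0, -0.0, 97.6]
ft_force: [1.4, -0.0, 0.6]
finger_gap: 0.0
grip_force: 0.0
time: 21.97
tool_pos: [575.2, 337.0, 47.8]
tcp_rot: [180.0, -0.0, 97.6]
ft_force: [-0.5, -1.3, -0.2]
finger_gap: 0.1
grip_force: 0.0
time: 22.22
tool_pos: [575.1, 337.8, 47.7]
tcp_rot: [-180.0, 0.0, 97.6]
ft_force: [0.2, -2.0, 0.7]
finger_gap: 0.2
grip_force: 0.8
```

```bash
python3 -m handwheel '[[-1,0.1,0,0,0,0,0],[-1,0,0,0,0,0,0],[-1,0,0,0,0,0,0]]' && python3 -m handwheel '[[-1,0.06,0,0,0,0,0],[-1,0,0,0,0,0,0],[-1,0,0,0,0,0,0]]'
```

```text
time: 22.47
tool_pos: [575.1, 338.0, 47.8]
tcp_rot: [-180.0, 0.1, 97.5]
ft_force: [0.7, -6.0, 2.6]
finger_gap: -0.1
grip_force: 2.7
time: 22.72
tool_pos: [575.1, 338.1, 47.7]
tcp_rot: [-180.0, 0.1, 97.5]
ft_force: [0.9, -6.7, 1.5]
finger_gap: -0.1
grip_force: 3.7
```

```bash
python3 -m handwheel '[[-1,-1,0,0,0,0,0],[-1,-1,0,0,0,0,0],[-1,0,0,-3.4,0,0,0],[-1,0,0,-3.4,0,0,0],[-1,0,0,-3.4,0,0,0],[-1,1.24,-3.9,0,0,0,0],[-1,1.24,-3.9,0,0,0,0],[-1,1.24,-3.9,0,0,0,0],[-1,1.24,-3.9,0,0,0,0],[-1,1.24,-3.9,0,0,0,0],[-1,0,0,0,0,0,0],[-1,0,0,0,0,0,0]]'
python3 - <<'E'
from h import *
q=[522.5,359.5,np.radians(97.6)]
inv=lambda X:np.array([[np.cos(q[2]),np.sin(q[2])],[-np.sin(q[2]),np.cos(q[2])]])@(np.array(X)[:2]-q[:2])
b=snapshot("top");hsv=cv2.cvtColor(b["image"],cv2.COLOR_RGB2HSV)
m=cv2.inRange(hsv,(5,150,90),(20,255,255));m[:190]=0;m[225:]=0;m[:,:270]=0;m[:,330:]=0
for c in range(640):
    r=np.nonzero(m[:,c])[0]
    if len(r): print(c,r.min(),r.max(),inv(ray(b,(c,r.min()-.5),38)).round(1),inv(ray(b,(c,r.max()+.5),38)).round(1))
print([place_of(b,n)[:1] for n in("handle_end","clamp_pivot")])
E
```

```text
time: 23.72
tool_pos: [374.2, 355.6, 149.7]
tcp_rot: [-180.0, -0.0, 97.7]
ft_force: [0.5, 0.4, -0.1]
finger_gap: 0.1
grip_force: 0.0
281 208 211 [ 29.7 -52.6] [ 30.9 -43.3]
282 208 213 [ 27.4 -52.3] [ 29.1 -38.3]
283 208 213 [ 25.1 -52. ] [ 26.8 -38. ]
284 208 213 [ 22.8 -51.7] [ 24.5 -37.7]
285 208 213 [ 20.5 -51.4] [ 22.2 -37.4]
286 208 213 [ 18.2 -51.1] [ 19.9 -37.1]
287 207 212 [ 15.6 -53.1] [ 17.3 -39.2]
288 207 212 [ 13.3 -52.8] [ 15.  -38.9]
289 207 212 [ 11.  -52.5] [ 12.7 -38.6]
290 207 212 [  8.7 -52.2] [ 10.4 -38.3]
291 206 211 [  6.1 -54.3] [  7.8 -40.3]
292 206 211 [  3.8 -54. ] [  5.5 -40. ]
293 206 211 [  1.5 -53.7] [  3.2 -39.7]
294 206 210 [ -0.9 -53.4] [  0.6 -41.7]
295 206 210 [ -3.2 -53.1] [ -1.7 -41.4]
296 206 210 [ -5.5 -52.8] [ -4.  -41.1]
297 206 210 [ -7.8 -52.5] [ -6.3 -40.8]
298 206 209 [-10.1 -52.2] [ -8.9 -42.9]
299 206 209 [-12.4 -51.9] [-11.2 -42.6]
300 206 209 [-14.7 -51.6] [-13.5 -42.3]
301 206 208 [-17.  -51.3] [-16.1 -44.3]
302 207 208 [-19.  -48.6] [-18.4 -44. ]
[[{'location': [454.3, 358.0, 29.9], 'conf': 0.33}], [{'location': [453.0, 361.8, 29.2], 'conf': 0.63}]]
```

```bash
python3 -m handwheel '[[-1,-0.15,0,2.9,0,0,0],[-1,0,0,2.9,0,0,0],[-1,0,0,0,0,0,0],[-1,0,1.0,0,0,0,0],[-1,0,1.0,0,0,0,0],[-1,0,1.0,-0.6,0,0,0],[-1,0,1.0,-0.6,0,0,0],[-1,0,1.0,-0.6,0,0,0],[-1,0,0.8,-0.6,0,0,0],[-1,0,0,0,0,0,0],[-1,0,0,0,0,0,0]]'
python3 - <<'E'
from h import *
a=snapshot("scene")
print([(np.round(r["location"],1).tolist(),round(r["conf"],2)) for r in place_of(a,"handle_end")[:2]])
E
```

```text
time: 24.78
tool_pos: [435.5, 362.3, 117.5]
tcp_rot: [179.8, -0.1, 97.5]
ft_force: [-0.6, 1.1, 0.2]
finger_gap: -0.2
grip_force: 0.0
[([456.9, 361.5, 108.0], 0.8)]
```

```bash
python3 -m handwheel '[[-1,0,0.8,0,0,0,0],[-1,0,0.8,0,0,0,0],[-1,0,0.8,0.2,0,0,0],[-1,0,0.75,0.3,0,0,0],[-1,0,0.75,0.3,0,0,0],[-1,0,0.7,0.4,0,0,0],[-1,0,0,0,0,0,0],[-1,0,0,0,0,0,0]]'
python3 - <<'E'
from h import *
a=snapshot("scene")
print([(np.round(r["location"],1).tolist(),round(r["conf"],2)) for r in place_of(a,"handle_end")[:2]])
E
```

```text
time: 25.55
tool_pos: [479.4, 367.5, 103.0]
tcp_rot: [-179.9, 0.0, 97.5]
ft_force: [-0.6, -0.4, -0.1]
finger_gap: -0.0
grip_force: 0.0
[([500.5, 367.1, 87.9], 0.88)]
```

```bash
python3 -m handwheel '[[-1,0,0.5,0.4,0,0,0],[-1,0,0.5,0.4,0,0,0],[-1,0,0.4,0.4,0,0,0],[-1,0,0.3,0.4,0,0,0],[-1,0,0,0,0,0,0],[-1,0,0,0,0,0,0]]'; python3 -m handwheel '[[-1,0,0.15,0.3,0,0,0],[-1,0,0.15,0.3,0,0,0],[-1,0,0,0,0,0,0],[-1,0,0,0,0,0,0]]'
python3 - <<'E'
from h import *
a=snapshot("scene")
print([(np.round(r["location"],1).tolist(),round(r["conf"],2)) for r in place_of(a,"handle_end")[:2]])
E
```

```text
time: 26.15
tool_pos: [496.1, 369.7, 87.1]
tcp_rot: [-180.0, 0.0, 97.5]
ft_force: [-0.2, 0.1, -0.1]
finger_gap: -0.1
grip_force: 0.0
time: 26.48
tool_pos: [499.0, 370.3, 81.5]
tcp_rot: [-180.0, 0.0, 97.6]
ft_force: [1.1, 1.0, 0.4]
finger_gap: -0.0
grip_force: 0.0
[([522.0, 367.8, 58.3], 0.63)]
```

```bash
python3 -m handwheel '[[-1,0,0,0.25,0,0,0],[-1,0,0,0,0,0,0],[-1,0,0,0,0,0,0]]'; python3 -m handwheel '[[-1,0,0,0.2,0,0,0],[-1,0,0,0,0,0,0],[-1,0,0,0,0,0,0]]'
```

```text
time: 26.83
tool_pos: [499.0, 370.4, 79.1]
tcp_rot: [-180.0, 0.0, 97.6]
ft_force: [-0.0, -0.2, 0.4]
finger_gap: 0.3
grip_force: 0.0
time: 27.08
tool_pos: [499.5, 370.6, 78.1]
tcp_rot: [180.0, -0.0, 97.6]
ft_force: [-1.9, -1.7, 6.0]
finger_gap: -0.1
grip_force: 2.7
```

```bash
python3 -m handwheel '[[-1,0,0,-2,0,0,0],[-1,0,-1,-3,0,0,0],[-1,0,-3,-2.5,0,0,0],[-1,0,-3.9,0,0,0,0],[-1,0,-3.9,0,0,0,0],[-1,0,-3.9,0,0,0,0],[-1,0,0,0,0,0,0],[-1,0,0,0,0,0,0]]'
python3 - <<'E'
from h import *
q=[522.5,359.5,np.radians(97.6)]
inv=lambda X:np.array([[np.cos(q[2]),np.sin(q[2])],[-np.sin(q[2]),np.cos(q[2])]])@(np.array(X)[:2]-q[:2])
a=snapshot("scene");b=snapshot("top");hsv=cv2.cvtColor(b["image"],cv2.COLOR_RGB2HSV)
m=cv2.inRange(hsv,(5,150,90),(20,255,255));m[:190]=0;m[225:]=0;m[:,:270]=0;m[:,330:]=0
for c in range(640):
    r=np.nonzero(m[:,c])[0]
    if len(r): print(c,r.min(),r.max(),inv(ray(b,(c,r.min()-.5),38)).round(1))
for p in(a,b):print([[(np.round(r["location"],1).tolist(),round(r["conf"],2)) for r in place_of(p,n)[:1]] for n in("handle_end","clamp_nose","orange_finger","stop_face")])
g=b["image"].sum(2);print(g[204:216,276:288])
E
```

```text
time: 27.75
tool_pos: [341.5, 349.4, 151.9]
tcp_rot: [-180.0, 0.0, 97.7]
ft_force: [0.1, 0.3, 0.5]
finger_gap: 0.4
grip_force: 0.0
281 208 211 [ 29.7 -52.6]
282 208 213 [ 27.4 -52.3]
283 208 212 [ 25.1 -52. ]
284 207 212 [ 22.5 -54. ]
285 207 212 [ 20.2 -53.7]
286 207 212 [ 17.9 -53.4]
287 207 212 [ 15.6 -53.1]
288 206 212 [ 13.  -55.2]
289 207 212 [ 11.  -52.5]
290 207 211 [  8.7 -52.2]
291 206 211 [  6.1 -54.3]
292 206 211 [  3.8 -54. ]
293 206 210 [  1.5 -53.7]
294 206 210 [ -0.9 -53.4]
295 206 210 [ -3.2 -53.1]
296 206 210 [ -5.5 -52.8]
297 206 209 [ -7.8 -52.5]
298 206 209 [-10.1 -52.2]
299 206 209 [-12.4 -51.9]
300 206 209 [-14.7 -51.6]
301 206 208 [-17.  -51.3]
302 206 208 [-19.3 -51. ]
[[([525.2, 368.7, 59.0], 0.73)], [([573.4, 383.8, 29.4], 0.73)], [([567.2, 374.8, 24.7], 0.64)], [([564.1, 402.9, 30.8], 0.77)]]
[[([587.1, 144.9, 2.6], 0.71)], [([438.2, 561.7, 1.8], 0.75)], [([563.8, 372.9, 31.9], 0.62)], [([563.7, 399.7, 28.6], 0.8)]]
[[147 150 152 159 117 184 217 260 147 157 159 117]
 [147 144 168 156 141 178 250 357 216 169 156 122]
 [160 160 167 149 166 148 220 303 252 189 228 221]
 [166 161 163 144 174 164 245 263 255 245 282 261]
 [148 171 164 163 159 190 225 214 204 212 219 209]
 [151 174 160 163 158 184 224 201 192 198 221 205]
 [172 165 149 145 163 189 217 208 210 194 224 233]
 [155 152 124 169 149 179 225 218 248 209 242 238]
 [ 96 116  93 161 153 168 202 196 186 170 178 187]
 [117 143 107 137 169 173 173 172 198 258 242 173]
 [142 162 152 130 155 167 211 296 298 367 294 256]
 [150 162 167 169 158 158 249 367 382 360 266 266]]
```

```bash
python3 -c "from bench import hand_in;print(hand_in())"
```

```text
the job is handed in; nothing more can be done
None
```

I pushed the orange finger along the jig until its wide end met the stop, then pushed the red handle over. It snapped down into the locked position, so the clamp holds the finger against the fence. I handed the job in at about 28 s with the arm clear; the result hasn't been reported back.

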